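# Snap the clay roller into its bench clips

## Robot

A 7-joint arm with a two-finger parallel gripper is mounted at the origin on the work surface. World frame = base frame: x ahead of the robot, y to its left, z up, the work surface at z = 0. Lengths are in m, angles in rad, forces in N, time in s.
With the tool pointing down it reaches from about 0.4 to 0.9 m from the base axis. Payload 5.5 kg.
Tool frame: the origin (TCP) lies on the centre line of the jaws, within the pads' length; the fingertips stand 25 mm ahead of it and the grasp point (between the pads) lies 6 mm ahead of it (arm.finger_overhang is the distance from the TCP to the fingertips, in m); z points along the fingers, y is the line along which they close (so a half turn about z gives the same grasp; the last joint's range is limited). The gripper opens to 92 mm and grips with 3 to 60 N. Pads are 19 mm wide; open, the fingers measure 130 mm over their backs; the gripper's body (75 mm by 190 mm) begins 47 mm behind the grasp point.
Start: joints at [1.538, 0.501, -0.427, 1.55, 0.221, 1.138, -0.21], TCP at [0.19, -0.622, 0.252] pointing down, gripper open.
Joint ranges: [-2.88, 2.88], [-0.31, 2.03], [-1.54, 1.56], [0.2, 2.42], [-1.41, 4.55], [0.19, 2.02], [-2.57, 2.57]. Speed limits (rad/s): [2.57, 2.57, 3.14, 3.14, 3.14, 3.14, 3.14].

## Interface

Orientations are given as a unit quaternion [w, x, y, z].
In Python, from plant import arm gives the robot as it stands.
- The arm moves only by the tool shift_gripper, called after "Call:" as name(argument=value, ...), one argument or row to a line, values as JSON. Schema: {"type":"object","properties":{"segments":{"type":"array","items":{"type":"object","properties":{"jaw":{"type":"number"},"dx":{"type":"number"},"dy":{"type":"number"},"dz":{"type":"number"},"drx":{"type":"number"},"dry":{"type":"number"},"drz":{"type":"number"}},"additionalProperties":false,"required":["jaw"]},"minItems":1,"maxItems":5},"squeeze":{"type":"number"},"only":{"type":"string"},"quiet":{"type":"boolean"},"lines":{"type":"string"}},"required":["segments"],"additionalProperties":false}. segments is a list of rows, 1 to 5 of them, each an object with the fields jaw (the finger opening in m), dx, dy, dz (the shift in units of 100 mm), drx, dry, drz (a rotation vector in rad); a field left out counts as zero (the opening has to be given); each row is the pose to reach, as a shift and turn from the pose commanded when the call began, along the tool's axes at that moment; what a row does not reach only later rows make up. A row lasts 1/12 s, in which the tool goes at most 0.0417 m and 0.125 rad, less where a joint would pass 70% of its speed; a pose out of reach is approached as far as the arm can. The fingers move at their own pace and stop on an object; squeeze is the grip in N (left out, the last holds). Time passes only in rows, so rows that do not move let the fingers close. The tool returns the time, the measured TCP pose, the force, the opening and the grip force at its end. only (a regular expression) keeps the lines of the reply that match it, lines (a string "A,B") keeps lines A to B, and quiet returns only ok. Input that does not fit is refused with a message, and nothing moves.
- arm.sense(): the state, without advancing time (a new reading comes with each control period).
- arm.read_camera(name): name is "scene" or "top"; returns (picture, depth): 420x560x3 uint8, red, green, blue; 420x560 float32, m along the optical axis (not along the pixel's ray), 0 where there is no reading.
- arm.get_calibration(name): a dict with "vfov" (degrees; the focal length in pixels is half the picture's height over the tangent of half this angle, whatever the lens; pixels are square), "cx", "cy" (the principal point, pixels), "k1" (the pictures are not rectified: a ray, as slopes to the right and down, at radius r is drawn at 1 + k1 r^2 times it, then the intrinsics apply), "R" (3x3) and "t" (3): a world point X has camera coordinates R X + t. Camera axes: x right, y down, z forward; pixel columns grow to the right and rows downward; lengths in m; the calibration is good to about 2 mm. A picture is of the moment at which its call begins. get_calibration takes no time and is no camera call.
- arm.close_job(): hands the job in; it is judged then, once.
The state is a dict: "clock": time; "joint_pos": joint angles; "qvel": joint speeds; "joint_efforts": joint torques, N m; "ee_pos": TCP position; "ee_rot": TCP orientation; "contact_force": force on the tool from outside, world axes, zero at the start; "moment": the same for the moment, N m; "width": finger opening in m; "gripper_force": force on a finger pad.
Only numpy, scipy, OpenCV 4.12 (cv2) and the standard library are available. Lean on these libraries where they do the work, as an engineer would, in place of code of your own. Each camera call takes 0.05 s, during which the arm holds its last target. There are 200 camera calls.

## Task

Pick up the wooden roller with the hexagonal ends that lies loose on the bench and put it away in the empty clip rack: press it straight down, along both clips, until it snaps in past the spring jaws, then stop pushing at once, so that the soft seat underneath is not squashed flat. Let go and leave it lying fully home in both clips, centred along the rack to within about 2 cm.

Things in the scene. Friction and masses are not known exactly. Their poses are not given: they have to be found in the camera images.
- roller: Roller to put away: brown hardwood rod lying on the bench, 240 mm long, 0.18 kg. Round barrel, diameter 36 mm, over the middle 196 mm; at each end a hexagonal block 22 mm long, 38 mm across flats. Origin at its middle on its axis, 19 mm above the bench as it lies; x along its length, ends alike. Not the roller already stored in the other rack, nor the fat upright pin.
- rack: Empty clip rack, fixed to the bench: plywood board 180 x 90 x 12 mm (x, y, z) with two steel spring clips 60 mm either side of its middle along x, each 16 mm long in x, 80 mm high; between them the fingers have room down to the board. The like rack beside it holds a roller. Origin at the middle of the board's underside, on the bench; x along the board and a stored roller.
- home (a point): Where the roller's middle lies when fully home in the rack, 47 mm above the bench, axes as the rack's. The jaws' mouth is 59 mm wide at 80 mm above the bench, narrowing to a 29 mm throat at 59 mm. With its axis 70 mm up a level roller begins to meet resistance; this peaks at 10 to 13 N near 67 mm, then falls away as it snaps in, before the soft seat pushes back.
- cushion (a joint): How far the sprung rubber seat under the two clips is pressed down, m: 0 at rest, 0.010 squashed flat. It pushes back with 2 N at first touch plus 2.5 N per mm (about 15 N at 5 mm). Pressing a little way into it is normal; more than 8.5 mm is too much. Its top is 29 mm above the bench at rest.

How it is judged:
By the outcome, as a careful person would: the job done as asked, in the order asked, and still so for the second after the job is handed in, with the robot touching nothing.
It also fails if it takes over 38 s, if anything falls off the work surface, if the arm or the gripper's body presses on something with over 40 N, if the wrist force passes 120 N, or if a joint passes its speed limit or range.

## Working session

There is one attempt and no reset: what is moved stays moved. The work goes in short steps, Python scripts to look and compute and a tool call to move; the robot and the scene stay as the last step left them, time stands still between calls to the robot, and variables do not carry over. Pictures are saved under pics/ and viewed, at most 10 in all, crops included, and the job is handed in when it is done.

```bash
ls; mkdir -p pics; python3 - <<'E'
from plant import arm
import cv2,numpy as np
for n in("scene","top"):
    p,d=arm.read_camera(n); cv2.imwrite(f"pics/{n}0.png",p[:,:,::-1]); np.savez(f"pics/{n}0.npz",p=p,d=d)
    print(n,arm.get_calibration(n))
print(arm.sense())
E
```

```text
pics
plant.py
scene {'vfov': 48.03242402879789, 'cx': 279.46112535155254, 'cy': 197.6864447838868, 'k1': -0.14329848242846105, 'R': array([[ 0.48990706,  0.87170237, -0.01122729],
       [ 0.64933514, -0.37346667, -0.66248511],
       [-0.58168285,  0.31726586, -0.74899094]]), 't': array([-0.24005781, -0.3102095 ,  1.4301244 ])}
top {'vfov': 52.93476869816139, 'cx': 281.6597065482449, 'cy': 204.6114325976136, 'k1': -0.10579108989119666, 'R': array([[-0.00763186, -0.99995822,  0.005032  ],
       [-0.98639229,  0.00670167, -0.16427213],
       [ 0.16423154, -0.00621723, -0.98640222]]), 't': array([-0.01271151,  0.5344721 ,  0.77599719])}
{'clock': 0.1, 'joint_pos': array([ 1.53815663,  0.50173701, -0.42681874,  1.55131266,  0.22083227,
        1.13831285, -0.2102921 ]), 'qvel': array([ 0.00070629, -0.00182466, -0.00110309, -0.00117221,  0.00071801,
       -0.00048156, -0.00021413]), 'joint_efforts': array([-1.09998518e-02, -5.67872536e+01, -5.83855659e+00, -2.79913402e+01,
       -6.92041358e-02,  2.41993752e-02,  3.72914747e-05]), 'ee_pos': array([ 0.18929316, -0.6212284 ,  0.25080739]), 'ee_rot': array([-8.47928184e-04,  9.89074043e-01,  1.47417118e-01, -1.09010803e-04]), 'contact_force': array([-1.03319768, -0.37399692,  0.87589172]), 'moment': array([ 0.01807226, -0.02044477,  0.00463225]), 'gripper_force': 0.0, 'width': 0.09204335829126302}
```

View pics/scene0.png

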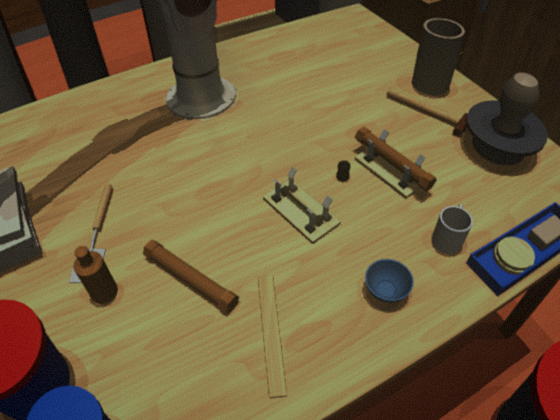

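View pics/top0.png

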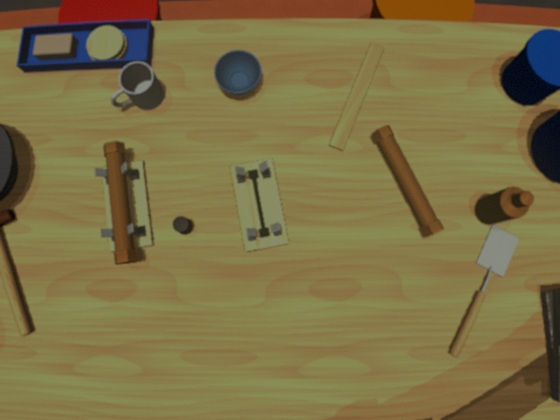

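The scene view shows the loose roller from about (152,250) to (230,300) and the empty rack near (301,208). In the top view the roller runs from (385,133) to (432,228) and the rack is centred near (260,205).

```bash
cat > h.py <<'E'
import numpy as np, cv2
from plant import arm
def K(c): f=210/np.tan(np.radians(c["vfov"])/2); return np.array([[f,0,c["cx"]],[0,f,c["cy"]],[0,0,1]])
def rays(n,uv):
    c=arm.get_calibration(n); M=K(c)
    s=cv2.undistortPointsIter(np.float64(uv).reshape(-1,1,2),M,np.array([c["k1"],0,0,0,0.]),None,None,(3,50,1e-10)).reshape(-1,2)
    d=np.c_[s,np.ones(len(s))]
    return -c["R"].T@c["t"], d@c["R"]      # origin, dirs with unit optical depth
def onplane(n,uv,z):
    o,d=rays(n,uv); return o+d*((z-o[2])/d[:,2])[:,None]
def cloud(n,depth):
    v,u=np.mgrid[:420,:560]; o,d=rays(n,np.c_[u.ravel(),v.ravel()])
    P=o+d*depth.reshape(-1,1); P[depth.ravel()<=0]=np.nan
    return P.reshape(420,560,3)
E
python3 - <<'E'
from h import *
def rect(P,nm):
    (c,s,a)=cv2.minAreaRect(np.float32(P[:,:2])*1000); b=cv2.boxPoints((c,s,a)); e=[b[1]-b[0],b[2]-b[1]]; e=max(e,key=np.linalg.norm)
    print(nm,len(P),np.round(c,1),np.round(s,1),"yaw",np.round(np.degrees(np.arctan2(e[1],e[0]))%180,2))
box={"scene":((135,235,245,320),(255,165,350,245)),"top":((365,120,450,240),(225,150,295,258))}
for n in("scene","top"):
    D=np.load(f"pics/{n}0.npz"); P=cloud(n,D["d"]); p=D["p"]
    (a,b,c,d),(e,f,g,h)=box[n]
    R=P[b:d,a:c].reshape(-1,3); hsv=cv2.cvtColor(p,cv2.COLOR_RGB2HSV)
    bench=np.nanmedian(R[:,2]); print(n,"bench z",bench)
    r=R[(R[:,2]>.012)&(R[:,2]<.06)]; rect(r,"roller"); print(np.percentile(r[:,2],[50,90,98]))
    Q=P[f:h,e:g].reshape(-1,3); print("hist",np.histogram(Q[:,2],bins=np.arange(-.01,.1,.005))[0])
    rect(Q[(Q[:,2]>.007)&(Q[:,2]<.016)],"board"); q=Q[(Q[:,2]>.055)&(Q[:,2]<.09)]; rect(q,"clips")
    _,lab,cen=cv2.kmeans(np.float32(q[:,:2]),4,None,(3,50,1e-6),5,cv2.KMEANS_PP_CENTERS); print(cen,np.bincount(lab.ravel()))
    # colour mask
    m=((hsv[...,1]>140)&(hsv[...,2]<125)).astype(np.uint8); mm=np.zeros_like(m); mm[b:d,a:c]=m[b:d,a:c]
    cs=max(cv2.findContours(mm,0,1)[0],key=cv2.contourArea); W=onplane(n,cs.reshape(-1,2),.019); rect(W,"colour roller")
E
```

```text
scene bench z -4.965882975482838e-05
roller 1806 [ 587.6 -275.4] [242.8  44.1] yaw 24.77
[0.03337484 0.03754596 0.03916628]
hist [   5 2570 2303  343 1345  178  151  188   63   51   72   48   24   32
   47   34   44   51   13    0    0]
board 1676 [531.9  86.3] [181.9 210.8] yaw 100.31
clips 221 [542.7  28.2] [138.1  63.7] yaw 10.07
[[ 0.4798879   0.03938819]
 [ 0.59776235  0.06171607]
 [ 0.4896425  -0.00577356]
 [ 0.60771096  0.01570926]] [68 83 35 35]
colour roller 260 [ 587.9 -278.2] [259.4  47.5] yaw 24.81
top bench z 0.0004422253748729288
roller 2209 [ 587.1 -272.6] [240.9  45.7] yaw 25.38
[0.03424123 0.03800576 0.03954771]
hist [   1 1844 1805  279 2657  146  109  287   47    5    3    3    4   17
   59   73   70   97   18    0    0]
board 2980 [542.7  30.6] [181.   90.2] yaw 10.56
clips 334 [542.4  30.6] [136.2  63.7] yaw 10.64
[[ 0.6052275   0.0186809 ]
 [ 0.4873202  -0.00348551]
 [ 0.5965854   0.06448158]
 [ 0.47884887  0.04235337]] [79 82 86 87]
colour roller 269 [ 588.4 -270.6] [244.1  45.3] yaw 24.94
```

```bash
cat > go.py <<'E'
import sys
from h import *
from scipy.spatial.transform import Rotation as Ro
x,y,z,yaw=map(float,sys.argv[1:5]); s=arm.sense(); q=s["ee_rot"]; R=Ro.from_quat([q[1],q[2],q[3],q[0]])
a=np.radians(yaw); X=np.array([np.cos(a),np.sin(a),0]); X*=np.sign(X@R.as_matrix()[:,0])
G=Ro.from_matrix(np.c_[X,np.cross([0,0,-1],X),[0,0,-1]])
print("d",np.round(R.inv().apply(np.array([x,y,z])-s["ee_pos"]),4),"rv",np.round((R.inv()*G).as_rotvec(),4),"t",s["clock"],"F",np.round(s["contact_force"],1))
E
python3 go.py 0.5875 -0.274 0.13 25
```

```text
d [ 0.4822 -0.2158  0.1212] rv [-0.0017 -0.0002 -0.1404] t 0.1 F [-1.  -0.4  0.9]
```

The manual's scale: shifts go in units of 100 mm. Converting my numbers, 0.482 m is 4.82, -0.216 m is -2.16.

```bash
python3 - <<'E'
from h import *
D=np.load("pics/top0.npz"); P=cloud("top",D["d"]); b=P[180:225,470:535].reshape(-1,3); b=b[b[:,2]>.02]
print(np.nanmin(b,0),np.nanmax(b,0),np.nanmean(b,0))
E
```

```text
[ 0.49542736 -0.47530627  0.02001816] [ 0.55489387 -0.41768247  0.15677077] [ 0.52175198 -0.43484432  0.09691614]
```

Call:
shift_gripper(
  segments=[
    {"jaw":0.09,"dx":4.82,"dy":-2.16,"drz":-0.14},
    {"jaw":0.09,"dx":4.82,"dy":-2.16,"drz":-0.14},
    {"jaw":0.09,"dx":4.82,"dy":-2.16,"drz":-0.14},
    {"jaw":0.09,"dx":4.82,"dy":-2.16,"drz":-0.14},
    {"jaw":0.09,"dx":4.82,"dy":-2.16,"drz":-0.14},
  ],
)

```text
clock: 0.52
ee_pos: [0.3474, -0.4832, 0.2514]
ee_rot: [-0.0, 0.976, 0.216, -0.0]
contact_force: [-0.4, 0.4, -1.1]
width: 0.09
gripper_force: 0.0
```

```bash
python3 go.py 0.5875 -0.274 0.25 25
```

```text
d [ 0.306  -0.0884  0.0014] rv [-0.0007  0.0001 -0.001 ] t 0.5167 F [-0.4  0.4 -1.1]
```

Call:
shift_gripper(
  segments=[
    {"jaw":0.09,"dx":3.06,"dy":-0.88},
    {"jaw":0.09,"dx":3.06,"dy":-0.88},
    {"jaw":0.09,"dx":3.06,"dy":-0.88},
    {"jaw":0.09,"dx":3.06,"dy":-0.88},
    {"jaw":0.09,"dx":3.06,"dy":-0.88},
  ],
)

```text
clock: 0.93
ee_pos: [0.5046, -0.3466, 0.2514]
ee_rot: [-0.0, 0.976, 0.216, -0.0]
contact_force: [-0.6, -1.3, -0.7]
width: 0.0901
gripper_force: 0.0
```

Call:
shift_gripper(
  segments=[
    {"jaw":0.09,"dx":1.3,"dy":-0.38},
    {"jaw":0.09,"dx":1.3,"dy":-0.38},
    {"jaw":0.09,"dx":1.3,"dy":-0.38},
    {"jaw":0.09,"dx":1.3,"dy":-0.38},
  ],
  quiet=true,
)

```text
ok
```

```bash
python3 go.py 0.5875 -0.274 0.10 25
```

```text
d [-0.0317  0.0122  0.1514] rv [-0.0033 -0.0051  0.0087] t 1.2667 F [-0.   2.4 -0. ]
```

In the tool's units: 0.14 m is 1.4, -0.03 m is -0.3.

Call:
shift_gripper(
  segments=[
    {"jaw":0.09,"dx":-0.3,"dy":0.1,"dz":1.4},
    {"jaw":0.09,"dx":-0.3,"dy":0.1,"dz":1.4},
    {"jaw":0.09,"dx":-0.3,"dy":0.1,"dz":1.4},
    {"jaw":0.09,"dx":-0.3,"dy":0.1,"dz":1.4},
    {"jaw":0.09,"dx":-0.3,"dy":0.1,"dz":1.4},
  ],
)

```text
clock: 1.68
ee_pos: [0.577, -0.2806, 0.1054]
ee_rot: [-0.003, 0.977, 0.215, -0.005]
contact_force: [-0.2, -0.6, 0.8]
width: 0.0898
gripper_force: 0.0
```

Call:
shift_gripper(
  segments=[
    {"jaw":0.09},
    {"jaw":0.09},
  ],
  quiet=true,
)

```text
ok
```

```bash
python3 go.py 0.5875 -0.274 0.03 25
```

```text
d [ 0.0054 -0.0044  0.0835] rv [ 0.0014 -0.0025 -0.0001] t 1.85 F [ 0.1 -0.1 -0.3]
```

In the tool's units: 0.083 m is 0.83, 0.07 m is 0.7.

Call:
shift_gripper(
  segments=[
    {"jaw":0.09,"dx":0.05,"dy":-0.04,"dz":0.4},
    {"jaw":0.09,"dx":0.05,"dy":-0.04,"dz":0.7},
    {"jaw":0.09,"dx":0.05,"dy":-0.04,"dz":0.83},
    {"jaw":0.09,"dx":0.05,"dy":-0.04,"dz":0.83},
    {"jaw":0.09,"dx":0.05,"dy":-0.04,"dz":0.83},
  ],
)

```text
clock: 2.27
ee_pos: [0.5865, -0.2748, 0.0301]
ee_rot: [0.0, 0.976, 0.216, 0.001]
contact_force: [0.3, -0.6, -0.3]
width: 0.0903
gripper_force: 0.0
```

```bash
python3 go.py 0.5875 -0.274 0.03 25; python3 - <<'E'
from h import *
for n in("scene","top"):
    p,d=arm.read_camera(n); cv2.imwrite(f"pics/{n}1.png",p[:,:,::-1])
a=cv2.imread("pics/scene1.png")[180:360,90:330]; b=cv2.imread("pics/top1.png")[90:270,320:560]
cv2.imwrite("pics/c1.png",cv2.resize(np.hstack([a,b]),None,fx=1.66,fy=1.66))
E
```

```text
d [ 0.0013 -0.0003  0.0001] rv [ 0.0009 -0.0011 -0.0003] t 2.2667 F [ 0.3 -0.6 -0.3]
```

View pics/c1.png

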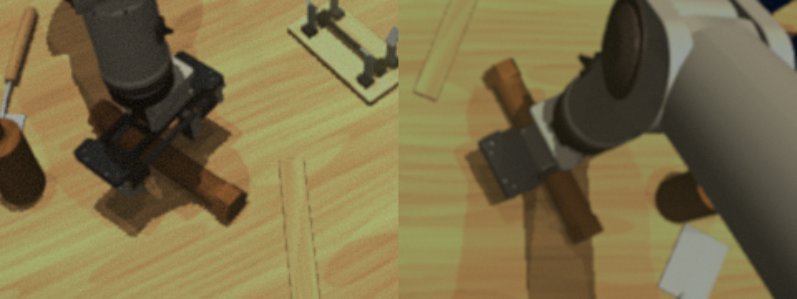

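The open fingers straddle the roller's middle, around (150,150) on the scene side and (530,165) on the top side of the crop. I'll close them now.

In the tool's units: 0.002 m is 0.02.

Call:
shift_gripper(
  segments=[
    {"jaw":0.09,"dz":0.02},
    {"jaw":0.02,"dz":0.02},
    {"jaw":0.02,"dz":0.02},
    {"jaw":0.02,"dz":0.02},
    {"jaw":0.02,"dz":0.02},
  ],
  squeeze=55,
)

```text
clock: 2.78
ee_pos: [0.5855, -0.275, 0.0271]
ee_rot: [0.0, 0.976, 0.216, 0.0]
contact_force: [-0.2, 0.2, -0.4]
width: 0.0683
gripper_force: 0.0
```

Call:
shift_gripper(
  segments=[
    {"jaw":0.02},
    {"jaw":0.02},
    {"jaw":0.02},
    {"jaw":0.02},
    {"jaw":0.02},
  ],
)

```text
clock: 3.2
ee_pos: [0.5854, -0.2748, 0.0267]
ee_rot: [0.0, 0.976, 0.216, 0.0]
contact_force: [-0.6, -0.3, 0.3]
width: 0.0351
gripper_force: 55.2
```

In the tool's units: -0.13 m is -1.3, -0.11 m is -1.1.

Call:
shift_gripper(
  segments=[
    {"jaw":0.02,"dz":-0.3},
    {"jaw":0.02,"dz":-0.7},
    {"jaw":0.02,"dz":-1.1},
    {"jaw":0.02,"dz":-1.3},
    {"jaw":0.02,"dz":-1.3},
  ],
)

```text
clock: 3.62
ee_pos: [0.589, -0.2757, 0.1628]
ee_rot: [0.003, 0.976, 0.216, 0.004]
contact_force: [1.1, 1.1, -0.3]
width: 0.035
gripper_force: 55.0
```

```bash
python3 go.py 0.5425 0.0295 0.155 10.4
```

```text
d [ 0.0867 -0.2964  0.0062] rv [ 0.0066 -0.0072  0.2544] t 3.6167 F [ 1.1  1.1 -0.3]
```

In the tool's units: -0.18 m is -1.8, -0.145 m is -1.45.

Call:
shift_gripper(
  segments=[
    {"jaw":0.02,"dx":0.1,"dy":-0.35,"drz":0.03},
    {"jaw":0.02,"dx":0.2,"dy":-0.7,"drz":0.06},
    {"jaw":0.02,"dx":0.3,"dy":-1.1,"drz":0.09},
    {"jaw":0.02,"dx":0.4,"dy":-1.45,"drz":0.12},
    {"jaw":0.02,"dx":0.5,"dy":-1.8,"drz":0.15},
  ],
)

```text
clock: 4.03
ee_pos: [0.553, -0.0887, 0.1554]
ee_rot: [-0.0, 0.99, 0.142, -0.001]
contact_force: [0.6, 0.9, -1.2]
width: 0.0347
gripper_force: 55.0
```

Call:
shift_gripper(
  segments=[
    {"jaw":0.02,"dx":0.1,"dy":-0.3,"drz":0.03},
    {"jaw":0.02,"dx":0.2,"dy":-0.6,"drz":0.06},
    {"jaw":0.02,"dx":0.3,"dy":-0.9,"drz":0.1},
    {"jaw":0.02,"dx":0.3,"dy":-1,"drz":0.1},
    {"jaw":0.02,"dx":0.3,"dy":-1,"drz":0.1},
  ],
)

```text
clock: 4.45
ee_pos: [0.5538, 0.0185, 0.1559]
ee_rot: [-0.001, 0.995, 0.096, -0.001]
contact_force: [0.0, 0.1, -1.4]
width: 0.0349
gripper_force: 55.0
```

Call:
shift_gripper(
  segments=[
    {"jaw":0.02},
    {"jaw":0.02},
    {"jaw":0.02},
  ],
)

```text
clock: 4.7
ee_pos: [0.5552, 0.0115, 0.1562]
ee_rot: [0.0, 0.996, 0.091, -0.0]
contact_force: [0.9, -0.2, -1.3]
width: 0.0351
gripper_force: 55.0
```

```bash
python3 go.py 0.5425 0.0295 0.155 10.4
```

```text
d [-0.0092 -0.02    0.0012] rv [0.0008 0.001  0.0013] t 4.7 F [ 0.9 -0.2 -1.3]
```

In the tool's units: -0.02 m is -0.2, -0.009 m is -0.09.

Call:
shift_gripper(
  segments=[
    {"jaw":0.02,"dx":-0.09,"dy":-0.2},
    {"jaw":0.02,"dx":-0.09,"dy":-0.2},
    {"jaw":0.02,"dx":-0.09,"dy":-0.2},
    {"jaw":0.02,"dx":-0.09,"dy":-0.2},
  ],
)

```text
clock: 5.03
ee_pos: [0.5431, 0.0305, 0.1567]
ee_rot: [0.0, 0.996, 0.092, 0.0]
contact_force: [1.1, -0.2, -1.4]
width: 0.0346
gripper_force: 55.0
```

```bash
python3 go.py 0.5425 0.0295 0.155 10.4; python3 - <<'E'
from h import *
ims=[]
for n in("scene","top"):
    p,d=arm.read_camera(n); np.savez(f"pics/{n}2.npz",p=p,d=d); ims.append(p[:,:,::-1])
cv2.imwrite("pics/c2.png",np.hstack([ims[0][60:360,160:480],ims[1][60:360,120:440]]))
E
```

```text
d [-0.0008  0.0008  0.0017] rv [ 0.0007 -0.0002  0.0029] t 5.0333 F [ 1.1 -0.2 -1.4]
```

View pics/c2.png

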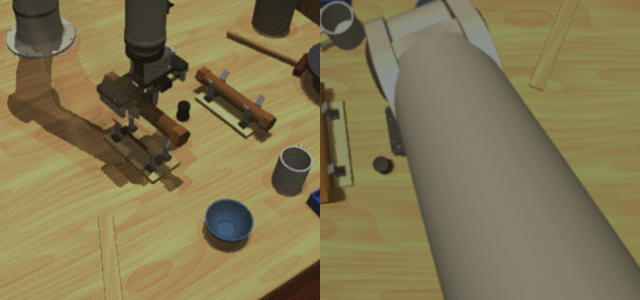

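The top view is blocked by the arm. The scene view shows the far half of the roller, at about (310-352,155-208) full-frame, so I'll check its line and tilt from depth.

```bash
python3 - <<'E'
from h import *
D=np.load("pics/scene2.npz"); P=cloud("scene",D["d"]); hsv=cv2.cvtColor(D["p"],cv2.COLOR_RGB2HSV)
u=np.array([np.cos(np.radians(10.4)),np.sin(np.radians(10.4))]); c=np.array([.5425,.0295])
for (a,b,e,f) in((300,148,356,212),(255,130,300,165)):
    R=P[b:f,a:e].reshape(-1,3); m=(hsv[b:f,a:e,1]>110).ravel()&(R[:,2]>.125)&(R[:,2]<.185); R=R[m]
    s=(R[:,:2]-c)@u; t=(R[:,:2]-c)@[-u[1],u[0]]
    print(len(s))
    for lo in np.arange(-.13,.13,.012):
        k=(s>lo)&(s<lo+.012)
        if k.sum()>15: print(round(lo+.006,3),k.sum(),np.round([np.percentile(R[k,2],95),*np.percentile(t[k],[2,98])],4))
    print("s range",np.percentile(s,[0.5,99.5]))
E
```

```text
998
0.008 52 [ 0.1672 -0.0173  0.0196]
0.02 79 [ 0.1678 -0.018   0.0088]
0.032 84 [ 0.1675 -0.018   0.0114]
0.044 84 [ 0.1676 -0.0185  0.0106]
0.056 85 [ 0.1674 -0.0181  0.0119]
0.068 92 [ 0.1679 -0.018   0.0111]
0.08 90 [ 0.1672 -0.0179  0.0113]
0.092 90 [ 0.1671 -0.0179  0.0103]
0.104 88 [ 0.1688 -0.0206  0.0109]
0.116 140 [ 0.1688 -0.0209  0.0148]
0.128 104 [ 0.1662 -0.0178  0.0199]
s range [-0.00195823  0.12363628]
113
-0.112 50 [ 0.1696 -0.017   0.0095]
-0.1 51 [ 0.1698 -0.0132  0.0124]
s range [-0.12006735 -0.09232226]
```

Call:
shift_gripper(
  segments=[
    {"jaw":0.02,"dy":0.01,"dz":0.3},
    {"jaw":0.02,"dy":0.01,"dz":0.55},
    {"jaw":0.02,"dy":0.01,"dz":0.7},
    {"jaw":0.02,"dy":0.01,"dz":0.73},
    {"jaw":0.02,"dy":0.01,"dz":0.73},
  ],
  squeeze=58,
)

```text
clock: 5.55
ee_pos: [0.5423, 0.0303, 0.0827]
ee_rot: [-0.0, 0.996, 0.092, -0.001]
contact_force: [-0.0, 0.7, -0.3]
width: 0.0347
gripper_force: 58.0
```

Call:
shift_gripper(
  segments=[
    {"jaw":0.02},
    {"jaw":0.02},
  ],
)

```text
clock: 5.72
ee_pos: [0.5442, 0.0309, 0.085]
ee_rot: [0.0, 0.996, 0.093, 0.001]
contact_force: [-0.1, 0.4, -1.2]
width: 0.035
gripper_force: 58.0
```

```bash
python3 go.py 0.5425 0.0295 0.055 10.4
```

```text
d [-0.002   0.0011  0.03  ] rv [ 0.0003 -0.0023  0.004 ] t 5.7167 F [-0.1  0.4 -1.2]
```

In the tool's units: 0.001 m is 0.01, 0.009 m is 0.09.

Call:
shift_gripper(
  segments=[
    {"jaw":0.02,"dy":0.01,"dz":0.04},
    {"jaw":0.02,"dy":0.01,"dz":0.07},
    {"jaw":0.02,"dy":0.01,"dz":0.09},
    {"jaw":0.02,"dy":0.01,"dz":0.09},
  ],
)

```text
clock: 6.05
ee_pos: [0.5445, 0.0299, 0.0759]
ee_rot: [0.0, 0.996, 0.093, 0.001]
contact_force: [-0.2, 0.2, 3.7]
width: 0.0352
gripper_force: 58.0
```

Call:
shift_gripper(
  segments=[
    {"jaw":0.02,"dz":0.02},
    {"jaw":0.02,"dz":0.03},
    {"jaw":0.02,"dz":0.03},
  ],
)

```text
clock: 6.3
ee_pos: [0.5452, 0.03, 0.0735]
ee_rot: [0.0, 0.996, 0.093, 0.002]
contact_force: [-0.1, 0.1, 8.2]
width: 0.0353
gripper_force: 58.0
```

Call:
shift_gripper(
  segments=[
    {"jaw":0.02,"dz":0.01},
    {"jaw":0.02,"dz":0.02},
    {"jaw":0.02,"dz":0.02},
  ],
)

```text
clock: 6.55
ee_pos: [0.5454, 0.03, 0.0715]
ee_rot: [0.0, 0.996, 0.093, 0.002]
contact_force: [0.3, -0.1, 6.9]
width: 0.0348
gripper_force: 58.0
```

Call:
shift_gripper(
  segments=[
    {"jaw":0.02,"dz":0.02},
    {"jaw":0.02,"dz":0.03},
    {"jaw":0.02,"dz":0.03},
  ],
)

```text
clock: 6.8
ee_pos: [0.5452, 0.03, 0.068]
ee_rot: [0.0, 0.996, 0.093, 0.002]
contact_force: [2.2, -0.1, 5.2]
width: 0.0345
gripper_force: 58.0
```

Call:
shift_gripper(
  segments=[
    {"jaw":0.02,"dz":0.02},
    {"jaw":0.02,"dz":0.03},
    {"jaw":0.02,"dz":0.03},
  ],
)

```text
clock: 7.05
ee_pos: [0.5437, 0.0299, 0.0637]
ee_rot: [-0.0, 0.996, 0.093, 0.001]
contact_force: [2.7, 0.2, 0.1]
width: 0.0348
gripper_force: 58.0
```

Call:
shift_gripper(
  segments=[
    {"jaw":0.02,"dz":0.02},
    {"jaw":0.02,"dz":0.03},
    {"jaw":0.02,"dz":0.03},
  ],
)

```text
clock: 7.3
ee_pos: [0.5422, 0.0297, 0.0597]
ee_rot: [-0.0, 0.996, 0.093, -0.001]
contact_force: [2.7, -1.5, -5.3]
width: 0.0348
gripper_force: 58.0
```

In the tool's units: 0.002 m is 0.02.

Call:
shift_gripper(
  segments=[
    {"jaw":0.02,"dz":0.02},
    {"jaw":0.02,"dz":0.02},
  ],
)

```text
clock: 7.47
ee_pos: [0.542, 0.0296, 0.0576]
ee_rot: [0.0, 0.996, 0.093, -0.001]
contact_force: [1.3, -0.7, -8.3]
width: 0.0345
gripper_force: 58.0
```

Call:
shift_gripper(
  segments=[
    {"jaw":0.02,"dz":0.01},
    {"jaw":0.02,"dz":0.01},
  ],
)

```text
clock: 7.63
ee_pos: [0.5421, 0.0292, 0.0569]
ee_rot: [0.0, 0.996, 0.093, -0.001]
contact_force: [0.7, -1.2, -9.3]
width: 0.0349
gripper_force: 58.0
```

In the tool's units: 0.001 m is 0.01.

Call:
shift_gripper(
  segments=[
    {"jaw":0.02,"dz":0.01},
    {"jaw":0.02,"dz":0.01},
  ],
)

```text
clock: 7.8
ee_pos: [0.5425, 0.0291, 0.0563]
ee_rot: [0.0, 0.996, 0.093, -0.001]
contact_force: [0.6, -3.5, -6.1]
width: 0.0346
gripper_force: 58.0
```

Call:
shift_gripper(
  segments=[
    {"jaw":0.02,"dz":0.01},
    {"jaw":0.02,"dz":0.01},
  ],
)

```text
clock: 7.97
ee_pos: [0.5432, 0.0296, 0.0558]
ee_rot: [0.0, 0.996, 0.093, -0.0]
contact_force: [0.5, -3.9, -4.3]
width: 0.0349
gripper_force: 58.0
```

In the tool's units: 0.001 m is 0.01.

Call:
shift_gripper(
  segments=[
    {"jaw":0.02,"dz":0.01},
    {"jaw":0.02,"dz":0.01},
  ],
)

```text
clock: 8.13
ee_pos: [0.5436, 0.0302, 0.055]
ee_rot: [-0.0, 0.996, 0.093, 0.001]
contact_force: [0.9, -2.2, -3.1]
width: 0.0351
gripper_force: 58.0
```

Call:
shift_gripper(
  segments=[
    {"jaw":0.05},
    {"jaw":0.06},
    {"jaw":0.07},
    {"jaw":0.07},
    {"jaw":0.07},
  ],
)

```text
clock: 8.55
ee_pos: [0.5434, 0.0304, 0.055]
ee_rot: [-0.0, 0.996, 0.093, 0.0]
contact_force: [-1.0, -0.7, 0.2]
width: 0.0633
gripper_force: 0.0
```

Call:
shift_gripper(
  segments=[
    {"jaw":0.07},
    {"jaw":0.07},
  ],
)

```text
clock: 8.72
ee_pos: [0.5433, 0.0301, 0.0548]
ee_rot: [-0.0, 0.996, 0.093, 0.0]
contact_force: [-0.2, 0.2, 0.1]
width: 0.0696
gripper_force: 0.0
```

Released; now retreat upward and away to clear the views.

In the tool's units: -0.19 m is -1.9, -0.15 m is -1.5.

Call:
shift_gripper(
  segments=[
    {"jaw":0.07,"dz":-0.3},
    {"jaw":0.07,"dz":-0.7},
    {"jaw":0.07,"dz":-1.1},
    {"jaw":0.07,"dz":-1.5},
    {"jaw":0.07,"dz":-1.9},
  ],
)

```text
clock: 9.13
ee_pos: [0.5427, 0.0301, 0.2466]
ee_rot: [-0.0, 0.996, 0.093, -0.0]
contact_force: [1.1, 0.3, -0.3]
width: 0.0698
gripper_force: 0.0
```

Call:
shift_gripper(
  segments=[
    {"jaw":0.07,"dx":-0.4,"dy":0.1},
    {"jaw":0.07,"dx":-0.8,"dy":0.5},
    {"jaw":0.07,"dx":-1,"dy":0.9},
    {"jaw":0.07,"dx":-1,"dy":1.3},
    {"jaw":0.07,"dx":-1,"dy":1.7},
  ],
)

```text
clock: 9.55
ee_pos: [0.4727, -0.1451, 0.2454]
ee_rot: [0.001, 0.996, 0.093, -0.0]
contact_force: [1.5, 0.3, -0.4]
width: 0.07
gripper_force: 0.0
```

Call:
shift_gripper(
  segments=[
    {"jaw":0.07,"dy":0.3},
    {"jaw":0.07,"dy":0.6},
    {"jaw":0.07,"dy":0.6},
    {"jaw":0.07,"dy":0.6},
  ],
)

```text
clock: 9.88
ee_pos: [0.4853, -0.2046, 0.2444]
ee_rot: [-0.0, 0.996, 0.091, -0.0]
contact_force: [-0.5, 1.1, 0.5]
width: 0.0703
gripper_force: 0.0
```

```bash
python3 - <<'E'
from h import *
ims=[]
u=np.array([np.cos(np.radians(10.4)),np.sin(np.radians(10.4))]); c=np.array([.5425,.0295])
for n,(a,b,e,f) in(("scene",(240,140,360,250)),("top",(215,130,310,275))):
    p,d=arm.read_camera(n); ims.append(p[:,:,::-1]); P=cloud(n,d)
    hsv=cv2.cvtColor(p,cv2.COLOR_RGB2HSV)
    R=P[b:f,a:e].reshape(-1,3); m=(hsv[b:f,a:e,1]>110).ravel()&(R[:,2]>.045)&(R[:,2]<.09); R=R[m]
    s=(R[:,:2]-c)@u; t=(R[:,:2]-c)@[-u[1],u[0]]; print(n,len(s),"s",np.percentile(s,[.5,99.5]))
    for lo in np.arange(-.12,.12,.02):
        k=(s>lo)&(s<lo+.02)
        if k.sum()>15: print(round(lo+.01,3),k.sum(),np.round([np.percentile(R[k,2],95),*np.percentile(t[k],[2,98])],4))
cv2.imwrite("pics/c3.png",np.hstack([ims[0][60:360,160:480],ims[1][60:360,120:440]]))
print(arm.sense()["clock"])
E
```

```text
scene 1368 s [-0.11589982  0.1237306 ]
-0.11 95 [ 0.0676 -0.0213  0.0091]
-0.09 102 [ 0.0664 -0.0195  0.0144]
-0.07 73 [ 0.0662 -0.0142  0.0123]
-0.05 94 [ 0.0657 -0.0188  0.0131]
-0.03 118 [ 0.0667 -0.0184  0.1649]
-0.01 116 [ 0.0658 -0.0182  0.1499]
0.01 113 [ 0.0663 -0.0182  0.0109]
0.03 109 [ 0.0655 -0.0184  0.0123]
0.05 86 [ 0.0671 -0.0143  0.0139]
0.07 113 [ 0.0666 -0.0177  0.0132]
0.09 126 [ 0.0659 -0.0182  0.0116]
0.11 142 [ 0.0677 -0.021   0.0109]
top 2267 s [-0.11615295  0.12320533]
-0.11 211 [ 0.0679 -0.0193  0.0222]
-0.09 209 [ 0.067  -0.0173  0.0207]
-0.07 173 [ 0.0664 -0.0147  0.0178]
-0.05 173 [ 0.0665 -0.0143  0.0174]
-0.03 189 [ 0.0664 -0.0153  0.018 ]
-0.01 180 [ 0.0666 -0.0151  0.0176]
0.01 183 [ 0.0667 -0.0152  0.0176]
0.03 181 [ 0.0661 -0.0148  0.018 ]
0.05 168 [ 0.0662 -0.0149  0.0184]
0.07 154 [ 0.066  -0.0135  0.0176]
0.09 179 [ 0.0657 -0.0149  0.0195]
0.11 222 [ 0.0677 -0.0186  0.0231]
9.9833
```

View pics/c3.png

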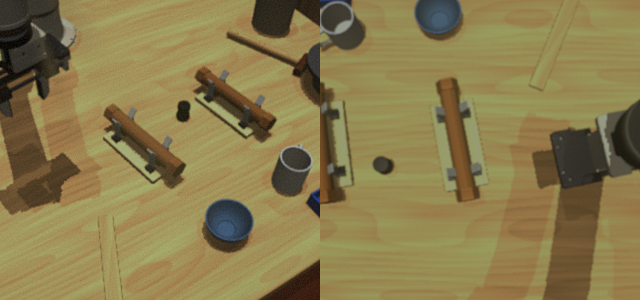

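The roller lies level in both clips, spanning about (107,108) to (180,172) in the crop's scene half. It is centred to about 4 mm, and its axis is about 47 mm up, allowing for about 1 mm of depth bias. The gripper is clear, so I'm handing in.

```bash
python3 -c "
from plant import arm
print(arm.close_job())"
```

```text
the job is handed in; nothing more can be done
None
```

The roller is snapped into both clips of the empty rack, level, centred to about 4 mm, with the seat only lightly pressed and the gripper clear; I handed it in at about 10 s.

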